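# Shim the rocking bench scale

## Robot

A 6-joint arm with a two-finger parallel gripper is mounted at the origin on the work surface. World frame = base frame: x ahead of the robot, y to its left, z up, the work surface at z = 0. Lengths are in m, angles in rad, forces in N, time in s.
With the tool pointing down it reaches from about 0.4 to 0.825 m from the base axis. Payload 7 kg.
Tool frame: the origin (TCP) lies between the finger pads, 19 mm behind the fingertips; this is the grasp point; z points along the fingers, y is the line along which they close (so a half turn about z gives the same grasp; the last joint's range is limited). The gripper opens to 85 mm and grips with 20 to 120 N. Pads are 22 mm wide; open, the fingers measure 114 mm over their backs; the gripper's body (76 mm by 85 mm) begins 54 mm behind the grasp point. The pads swing forward as they close: fully open they stand 13 mm farther back than shut.
Start: joints at [-0.833, 0.359, 0.012, 0, -1.224, -0.288], TCP at [0.293, -0.608, 0.25] pointing down, gripper open.
Joint ranges: [-3.07, 3.07], [-1.43, 2.12], [-1.02, 1.25], [-3.03, 1.67], [-3.05, -0], [-3.03, 3.03]. Speed limits (rad/s): [2.39, 2.39, 3.01, 3.14, 3.14, 3.14].

## Interface

Orientations are given as a unit quaternion [w, x, y, z].
In Python, from workcell import manip gives the robot as it stands.
- The arm moves only by the shell command python3 steer.py 'ROWS' [OPENING] [FORCE]. ROWS is rows parted by semicolons, their numbers by spaces, 1 to 5 of them, each of 6 numbers: dx, dy, dz in m, then a rotation vector rx, ry, rz in rad; each row is the pose to reach, as a shift and turn from the pose commanded when the command began, along the tool's axes at that moment; what a row does not reach only later rows make up. A row lasts 1/10 s, in which the tool goes at most 0.05 m and 0.15 rad, less where a joint would pass 70% of its speed; a pose out of reach is approached as far as the arm can. OPENING is the finger opening in m, set as the command begins (- or left out keeps the last). The fingers move at their own pace and stop on an object; FORCE is the grip in N (left out, the last holds). Time passes only in rows, so rows that do not move let the fingers close. It prints the time, the measured TCP pose, the force, the opening and the grip force at its end.
- manip.sense(): the state, without advancing time (a new reading comes with each control period).
- manip.read_camera(name): name is "scene" or "top" or "wrist"; returns the picture (400x640x3 uint8, blue, green, red); there is no depth.
- manip.camera_params(name): a dict with "vertical_fov" (degrees; the focal length in pixels is half the picture's height over the tangent of half this angle, whatever the lens; pixels are square), "cx", "cy" (the principal point, pixels), "dist_coeffs" ([k1, k2, p1, p2, k3] as OpenCV has them; the pictures are not rectified), "R" (3x3) and "t" (3): a world point X has camera coordinates R X + t; the wrist camera has in their place "tool_from_camera" (4x4, takes a point from camera to tool coordinates, whose origin is the TCP and whose axes are the flange's). Camera axes: x right, y down, z forward; pixel columns grow to the right and rows downward; lengths in m; the calibration is good to about 2 mm. A picture is of the moment at which its call begins: read the wrist's pose just before it. camera_params takes no time and is no camera call.
- manip.finish_job(): hands the job in; it is judged then, once.
The state is a dict: "t": time; "joints": joint angles; "joint_velocities": joint speeds; "tau": joint torques, N m; "eef_pos": TCP position; "eef_rot": TCP orientation; "ft_force": force on the tool from outside, world axes, zero at the start; "torque": the same for the moment, N m; "width": finger opening in m; "grip_force": force on a finger pad.
Only numpy, scipy, OpenCV 4.12 (cv2) and the standard library are available. Lean on these libraries where they do the work, as an engineer would, in place of code of your own. Each camera call takes 0.05 s, during which the arm holds its last target. There are 200 camera calls.

## Task

The counting scale on the workshop bench rocks on a short foot, under the corner of its pan marked with a red dot. With the fingertips, push the yellow wedge along the bench, thin end first, under that foot until the scale is level and the wedge jams, so the rocking stops; then press down on the red dot to check that it no longer gives, and come away. Do not lift or tip the wedge or rock the scale up by hand, and leave everything else where it stands.

Things in the scene. Friction and masses are not known exactly. Their poses are not given: they have to be found in the camera images.
- wedge: Yellow plastic wedge, 100 long, 45 wide, 80 g, loose, flat on the bench, its thin end roughly towards the short foot. Origin: centre of its underside; z up; +x along its length to the thin end (2.5 thick, at x = +50 mm). The top slopes straight up (11 degrees) to the butt, 22 high, at x = -50 mm.
- wedge_butt (a point): Centre of the wedge's upright flat butt face (45 wide, 22 high), 11 mm above the bench: where to push. Under the foot the push takes about 2 to 7 N; once the scale is level the wedge jams, resistance climbs steeply (past 12 N within 3 to 6 mm of further pushing) and the wedge stays jammed when let go.
- short_foot (a point): Centre of the underside of the short brass foot (flat 6 mm across, coned up to 26 mm across 3.5 mm higher, so the thin end slips beneath), hidden under the red-dot corner, 20 mm in from the blue body's front (robot) and left edges. On the bench at the start; 8 mm above it with the scale level, when it stands about 28 mm in from the wedge's thin edge.
- red_dot (a point): Red paint dot, 18 mm across, on the flat steel weighing pan, straight above the short foot; the spot to press. Pan top is 72 mm above the bench when level (64 mm there while it leans). Nothing stands above it.
- scale (a joint): Rocking angle of the bench scale (rad) about the line through the two feet next to the short one: 0 = level, and it cannot tip further that way; -0.078 = leaning down on its short foot, as at the start. It rocks freely and falls back if nothing is under the foot.
- scale_place: Where the scale stands (white tape corners); carries the scale, which does not slide. Origin on the bench under the pan's middle, z up, x towards the grey display housing, y left. Blue body 210 x 170 mm, 20 to 62 mm above the bench; pan 200 x 160, top at 72; housing x 105 to 155, 93 high. Feet at x = +-85, y = +-65 mm; short one at -85, +65.
- tin: Leave alone: red-banded can, 66 mm across, 85 mm tall, left of the scale. Origin: centre of its underside.
- nut: Leave alone: round steel collar nut, 36 mm across, 18 mm tall, on the robot's side of the scale. Origin: centre of its underside.
- packer: Leave alone: dark flat steel block 50 x 40 x 12 mm, on the robot's side of the scale. Origin: centre of its underside.
- socket: Leave alone: upright steel wrench socket, 32 mm across, 45 mm tall, right of the scale. Origin: centre of its underside.
- spanner: Leave alone: steel spanner lying at the right, about 180 mm long. Origin: mid-length, centre of its underside.
- screwdriver: Leave alone: screwdriver lying at the far left, about 200 mm long. Origin: mid-length, centre of its underside.
- bolt_bin: Leave alone: grey open bin of bolts 160 x 110 x 70 mm, at the right. Origin: centre of its underside.

How it is judged:
On the way, in this order (a step that is already met when the one before it is completed fails the run):
1. the wedge is under the short foot and the scale is level on it (value of joint scale above -0.012 rad and contact force between wedge and scale_place above 0.5 N and x of short_foot in the frame of wedge between -0.02 and 0.046 m and y of short_foot in the frame of wedge between -0.021 and 0.021 m), for 0.2 s.
2. the red dot is pressed down and the scale does not give (all of step 1 and contact force between the fingers and scale_place above 2.5 N and horizontal distance between the grasp point and red_dot below 0.045 m), for 0.2 s.
At the end, for the whole second after the job is handed in: The scale is level within 0.012 rad on the flat, resting wedge; the short foot bears on it with over 0.5 N, within 21 mm of its centre line and x = -20 to +46 mm along it. Before, the red dot was pressed (2.5 N or more for 0.2 s, TCP within 45 mm of it from above) and the scale stayed level (all of step 1 and linear speed of wedge below 0.02 m/s and angle between wedge's own z axis and vertical below 0.1 rad); the robot touches nothing.
It fails at once if the wedge is lifted or tipped (height (world z) of wedge above 0.015 m or angle between wedge's own z axis and vertical above 0.35 rad).
It fails at once if the scale is rocked up while the wedge is not under the foot (value of joint scale above -0.045 rad and horizontal distance between short_foot and wedge above 0.08 m).
It fails at once if another thing is moved by more than 25 mm (distance of any of tin, nut, packer, socket, spanner, screwdriver, bolt_bin from where it was at the start of the episode above 0.025 m).
It also fails if it takes over 45 s, if anything falls off the work surface, if the arm or the gripper's body presses on something with over 40 N, if the wrist force passes 120 N, or if a joint passes its speed limit or range.

## Working session

There is one attempt and no reset: what is moved stays moved. The work goes in short steps, Python scripts to look and compute and a shell command to move; the robot and the scene stay as the last step left them, time stands still between calls to the robot, and variables do not carry over. Pictures are saved under pics/ and viewed, at most 10 in all, crops included, and the job is handed in when it is done.

```bash
ls; mkdir -p pics
python3 - <<'E'
from workcell import manip
import cv2
s=manip.sense();print(s['t'],s['eef_pos'],s['eef_rot'],s['width'])
for n in('top','scene'):
    cv2.imwrite(f'pics/{n}0.png',manip.read_camera(n))
    p=manip.camera_params(n);print(p)
E
```

```text
pics
steer.py
workcell.py
0.0 [ 0.29325744 -0.60746258  0.24906772] [-2.44634172e-04 -2.22940516e-01  9.74831702e-01  7.87341162e-04] 0.08542323995145301
{'vertical_fov': 52.19803791601403, 'cx': 319.5133247965883, 'cy': 202.74254793326023, 'dist_coeffs': array([-0.03516464,  0.        ,  0.        ,  0.        ,  0.        ]), 'R': array([[-0.00913957, -0.99953514, -0.02908557],
       [-0.98894763,  0.01333965, -0.14766392],
       [ 0.14798327,  0.02741452, -0.98860983]]), 't': array([0.04512174, 0.57781411, 1.16343179])}
{'vertical_fov': 47.41767507353117, 'cx': 320.6081893376906, 'cy': 197.8670546487274, 'dist_coeffs': array([-0.10536963,  0.        ,  0.        ,  0.        ,  0.        ]), 'R': array([[-0.80011928,  0.59977484, -0.00890375],
       [ 0.39467096,  0.51521001, -0.76078478],
       [-0.45171227, -0.61223262, -0.64894317]]), 't': array([ 0.46830305, -0.19163998,  1.58080811])}
```

View pics/top0.png

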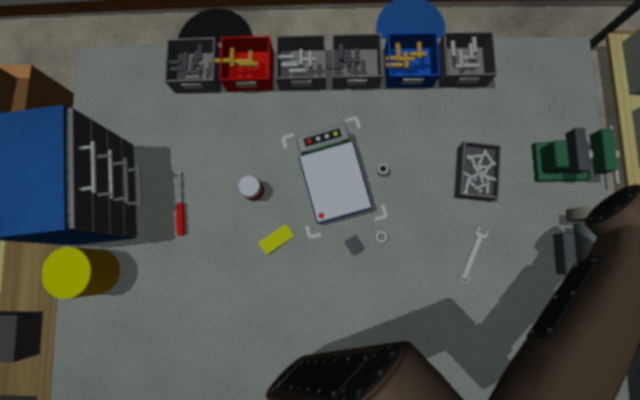

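View pics/scene0.png

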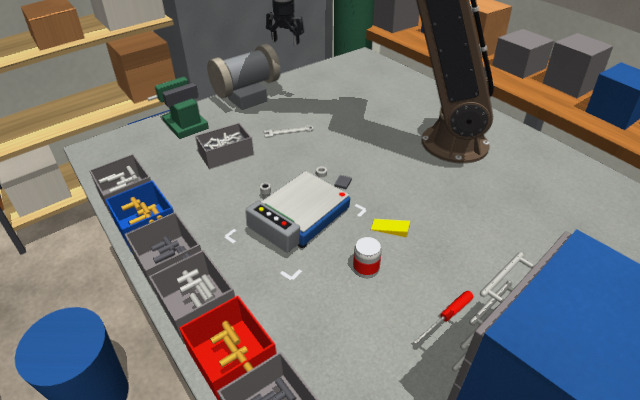

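Top view: wedge at (276,239), pointing toward the red dot at (321,215); tin at (251,187), packer (355,245), nut (381,237). Scene view: wedge at (391,227), red dot near (342,195).

```bash
cat > h.py <<'E'
from workcell import manip
import cv2, numpy as np
from scipy.spatial.transform import Rotation as Ro
def cam(n):
    p=manip.camera_params(n); f=200/np.tan(np.radians(p['vertical_fov']/2))
    K=np.array([[f,0,p['cx']],[0,f,p['cy']],[0,0,1]])
    if n=='wrist':
        s=manip.sense();q=s['eef_rot'];T=np.eye(4);T[:3,:3]=Ro.from_quat([q[1],q[2],q[3],q[0]]).as_matrix();T[:3,3]=s['eef_pos']
        M=T@p['tool_from_camera'];R=M[:3,:3].T;C=M[:3,3]
    else: R=p['R'];C=-R.T@p['t']
    return K,np.array(p['dist_coeffs']),R,C
def ray(c,px):
    K,d,R,C=c
    u=cv2.undistortPoints(np.array(px,float).reshape(-1,1,2),K,d)[:,0]
    return np.c_[u,np.ones(len(u))]@R
def onz(c,px,z):
    v=ray(c,px); z=np.broadcast_to(z,len(v)); return c[3]+v*((z-c[3][2])/v[:,2])[:,None]
def tri(c1,p1,c2,p2):
    a,b=ray(c1,[p1])[0],ray(c2,[p2])[0]
    A=np.c_[a,-b];k=np.linalg.lstsq(A,c2[3]-c1[3],rcond=None)[0]
    P,Q=c1[3]+k[0]*a,c2[3]+k[1]*b
    return (P+Q)/2,np.linalg.norm(P-Q)
def proj(c,X):
    K,d,R,C=c; return cv2.projectPoints(np.array(X,float).reshape(-1,1,3),R,-R@C,K,d)[0][:,0]
def blobs(im,kind):
    h=cv2.cvtColor(im,cv2.COLOR_BGR2HSV)
    if kind=='y': m=cv2.inRange(h,(22,120,60),(36,255,255))
    else: m=cv2.inRange(h,(0,120,60),(8,255,255))|cv2.inRange(h,(172,120,60),(180,255,255))
    cs=cv2.findContours(m,cv2.RETR_EXTERNAL,cv2.CHAIN_APPROX_NONE)[0]
    return m,[c for c in cs if cv2.contourArea(c)>6]
def show(c): 
    m=cv2.moments(c); return np.array([m['m10']/m['m00'],m['m01']/m['m00']])
E
python3 - <<'E'
from h import *
np.set_printoptions(precision=4,suppress=True)
ct,cs=cam('top'),cam('scene');print(ct[3],cs[3])
it,is_=cv2.imread('pics/top0.png'),cv2.imread('pics/scene0.png')
def near(im,k,p): 
    return min(blobs(im,k)[1],key=lambda c:np.linalg.norm(show(c)-p))
rt,rs=near(it,'r',(321,215)),near(is_,'r',(342,195))
print('dot',show(rt),show(rs),tri(ct,show(rt),cs,show(rs)),onz(ct,[show(rt)],.064))
wt,ws=near(it,'y',(276,239)),near(is_,'y',(391,227))
for c,w,n in((ct,wt,'top'),(cs,ws,'scene')):
    b=cv2.boxPoints(cv2.minAreaRect(w));q=cv2.approxPolyDP(w,4,True)[:,0]
    print(n,cv2.contourArea(w),b,q);print(onz(c,b,0.));print(onz(c,q,0.))
for n,p in dict(tin=(251,187),packer=(355,245),nut=(381,237)).items(): print(n,onz(ct,[p],.01))
# pan corners
m=cv2.inRange(it,(150,140,130),(255,255,255));cc=[c for c in cv2.findContours(m,0,1)[0] if cv2.contourArea(c)>1500]
for c in cc: r=cv2.minAreaRect(c);print(r,onz(ct,cv2.boxPoints(r),.068))
cv2.imwrite('pics/crop0.png',np.vstack([cv2.resize(it[170:270,230:400],None,fx=3.0,fy=3.0),cv2.resize(is_[170:270,250:420],None,fx=3.,fy=3.)]))
E
```

```text
[0.3997 0.0055 1.2368] [1.1644 0.7857 0.8842]
dot [320.7544 215.386 ] [341.614  193.9649] (array([0.5378, 0.035 , 0.0652]), np.float64(0.0007456307985916864)) [[0.5382 0.0348 0.064 ]]
top 466.5 [[257.8784 242.2298]
 [285.027  222.8378]
 [293.946  235.3243]
 [266.7973 254.7162]] [[285 224]
 [259 242]
 [266 253]
 [293 235]]
[[0.4661 0.2282 0.    ]
 [0.5242 0.1456 0.    ]
 [0.4859 0.1183 0.    ]
 [0.4282 0.2006 0.    ]]
[[0.5207 0.1457 0.    ]
 [0.4667 0.2248 0.    ]
 [0.4333 0.2031 0.    ]
 [0.4869 0.1212 0.    ]]
scene 471.5 [[370.4615 229.6923]
 [373.6539 213.7308]
 [409.6154 220.9231]
 [406.4231 236.8846]] [[373 221]
 [371 229]
 [406 236]
 [409 221]]
[[ 0.5208  0.1439  0.    ]
 [ 0.47    0.1004  0.    ]
 [ 0.4093  0.185   0.    ]
 [ 0.4616  0.2247 -0.    ]]
[[ 0.4918  0.122   0.    ]
 [ 0.5178  0.1427  0.    ]
 [ 0.4601  0.2215 -0.    ]
 [ 0.4109  0.1842  0.    ]]
tin [[0.6351 0.2499 0.01  ]]
packer [[ 0.4542 -0.0654  0.01  ]]
nut [[ 0.4772 -0.1436  0.01  ]]
((334.6735534667969, 181.29718017578125), (65.10108184814453, 52.613914489746094), 74.24882507324219) [[ 0.7115  0.0927  0.068 ]
 [ 0.7525 -0.0573  0.068 ]
 [ 0.5647 -0.1043  0.068 ]
 [ 0.5251  0.0422  0.068 ]]
```

View pics/crop0.png

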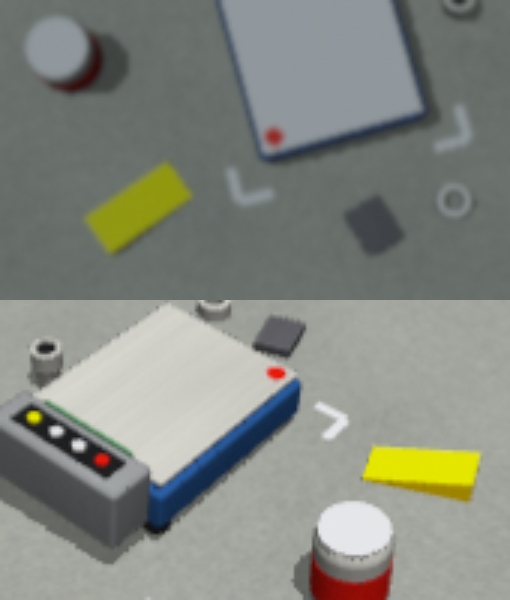

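```bash
python3 steer.py '-.04 .03 0 0 0 0;-.08 .06 0 0 0 0;-.12 .09 0 0 0 0;-.16 .12 0 0 0 0;-.2 .15 0 0 0 0' .01
python3 steer.py '-.04 .03 0 0 0 0;-.08 .06 0 0 0 0;-.12 .09 0 0 0 0;-.135 .138 0 0 0 0;-.15 .185 0 0 0 0'
python3 steer.py '-.016 .047 0 0 0 -.12;-.032 .094 0 0 0 -.24;-.048 .141 0 0 0 -.36;-.064 .188 0 0 0 -.48;-.08 .235 0 0 0 -.6'
```

```text
t: 0.6
eef_pos: [0.4087, -0.3839, 0.2498]
eef_rot: [-0.0, -0.223, 0.975, 0.0]
ft_force: [1.7, -0.9, 0.1]
width: 0.0125
grip_force: 0.0
t: 1.1
eef_pos: [0.4628, -0.152, 0.2492]
eef_rot: [-0.001, -0.223, 0.975, 0.0]
ft_force: [0.1, 2.0, 1.3]
width: 0.0099
grip_force: 0.0
t: 1.6
eef_pos: [0.4319, 0.0942, 0.2502]
eef_rot: [0.0, -0.503, 0.864, 0.0]
ft_force: [1.7, -0.4, 0.6]
width: 0.0102
grip_force: 0.0
```

```bash
cat >> h.py <<'E'
def go(p,head):
    "tool-axis shift and turn from measured pose to TCP p with tool x heading (deg)"
    s=manip.sense();q=s['eef_rot'];R=Ro.from_quat([q[1],q[2],q[3],q[0]]).as_matrix()
    h=np.radians(head);a=np.array([np.cos(h),np.sin(h),0]);T=np.c_[a,[a[1],-a[0],0],[0,0,-1]]
    print('pos',s['eef_pos'].round(4),'head',np.degrees(np.arctan2(R[1,0],R[0,0])).round(1),'f',s['ft_force'].round(1),'shift',(R.T@(np.array(p)-s['eef_pos'])).round(4),'turn',Ro.from_matrix(R.T@T).as_rotvec().round(3))
E
python3 -c "
from h import *
go([.42,.25,.25],305)"
```

```text
pos [0.4319 0.0942 0.2502] head -119.6 f [ 1.7 -0.4  0.6] shift [-0.1296  0.0872  0.0002] turn [-0.     0.    -1.127]
```

```bash
python3 steer.py '-.03 .02 0 0 0 -.15;-.06 .04 0 0 0 -.3;-.09 .06 0 0 0 -.45;-.12 .08 0 0 0 -.6;-.12 .08 0 0 0 -.75' 
python3 steer.py '0 0 0 0 0 -.15;0 0 0 0 0 -.3;0 0 0 0 0 -.38;0 0 0 0 0 -.38;0 0 0 0 0 -.38'
python3 - <<'E'
from h import *
go([.42,.25,.25],305)
c=cam('wrist');print(c[3],c[2])
im=manip.read_camera('wrist');cv2.imwrite('pics/w0.png',im)
E
```

```text
t: 2.1
eef_pos: [0.423, 0.2396, 0.2496]
eef_rot: [0.0, 0.786, -0.618, -0.0]
ft_force: [-0.4, -0.9, 0.4]
width: 0.0099
grip_force: 0.0
t: 2.6
eef_pos: [0.4231, 0.2362, 0.2498]
eef_rot: [0.0, 0.886, -0.464, -0.0]
ft_force: [0.2, 0.2, 0.6]
width: 0.0102
grip_force: 0.0
pos [0.4231 0.2362 0.2498] head -55.3 f [0.2 0.2 0.6] shift [-0.0131 -0.0054 -0.0002] turn [ 0.     0.    -0.005]
[0.46594605 0.17535775 0.37321756] [[-0.82287732 -0.56821788  0.00116414]
 [-0.54318243  0.78721983  0.29195513]
 [-0.16681056  0.23961091 -0.95643131]]
```

View pics/w0.png

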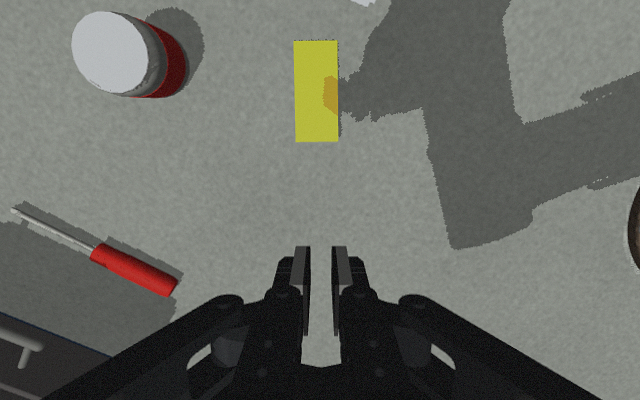

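Wrist view: wedge rows 40 (thin) to 142 (butt), cols 294–339, squarely ahead of the nearly shut fingers; screwdriver handle at (130,270), tin at (110,50).

```bash
cat >> h.py <<'E'
def wedge(c,im):
    "corners by long-side/short-side of the yellow blob; refined on heights; returns centre, heading"
    m,cs=blobs(im,'y');w=max(cs,key=cv2.contourArea)
    q=cv2.boxPoints(cv2.minAreaRect(w))
    P=onz(c,q,.012);d=np.array([.57,-.82,0]);o=np.argsort(P@d)
    X=onz(c,q[o],np.array([.022,.022,.0025,.0025]))
    b,t=X[:2].mean(0)[:2],X[2:].mean(0)[:2];e=(t-b)/np.linalg.norm(t-b)
    print('butt',b.round(4),'thin',t.round(4),'len',np.linalg.norm(t-b).round(4),'wid',np.linalg.norm(X[0]-X[1]).round(4),np.linalg.norm(X[2]-X[3]).round(4),'head',np.degrees(np.arctan2(e[1],e[0])).round(1))
    return b,t,e
E
python3 - <<'E'
from h import *
c=cam('wrist');im=cv2.imread('pics/w0.png')
b,t,e=wedge(c,im);n=np.array([-e[1],e[0]])
F=np.array([.538,.035]);m=(b+t)/2
print('foot in wedge',(F-m)@e,(F-m)@n)
# height check of the butt: triangulate butt-top edge mid with top/scene views not sharp; thin mid vs top view
ct=cam('top');wt=blobs(cv2.imread('pics/top0.png'),'y')[1]
for w in wt: 
    if 400<cv2.contourArea(w)<600: print('top centre',onz(ct,[show(w)],.012), tri(c,show(max(blobs(im,'y')[1],key=cv2.contourArea)),ct,show(w)))
print('screwdriver',onz(c,[(160,275),(100,250)],.02),'tin',onz(c,[(110,50)],.085))
E
```

```text
butt [0.4471 0.2115] thin [0.5035 0.1295] len 0.0995 wid 0.0452 0.0438 head -55.5
foot in wedge 0.14713907786884212 -0.025168635100337372
top centre [[0.47490056 0.17176128 0.012     ]] (array([0.47465813, 0.16982499, 0.02531163]), np.float64(0.0011785359937590662))
screwdriver [[0.5102846  0.44825834 0.02      ]
 [0.58229411 0.45810863 0.02      ]] tin [[0.62535414 0.23897062 0.085     ]]
```

```bash
python3 -c "
from h import *
go([.4295,.237,.025],304.5)"
```

```text
pos [0.4231 0.2362 0.2499] head -55.2 f [ 0.  -0.2  0. ] shift [ 0.003  -0.0057  0.2249] turn [0.    0.    0.004]
```

```bash
python3 steer.py '0 -.006 .05 0 0 0;0 -.006 .1 0 0 0;0 -.006 .15 0 0 0;0 -.006 .19 0 0 0;0 -.006 .21 0 0 0' 
python3 steer.py '0 0 .005 0 0 0;0 0 .01 0 0 0;0 0 .015 0 0 0;0 0 .015 0 0 0'
python3 - <<'E'
from h import *
go([.4295,.237,.025],304.5)
c=cam('wrist');im=manip.read_camera('wrist');b,t,e=wedge(c,im);n=np.array([-e[1],e[0]])
p=manip.sense()['eef_pos'][:2];print('tcp from butt',(p-b)@e,(p-b)@n)
cv2.imwrite('pics/w1.png',im)
E
```

```text
t: 3.15
eef_pos: [0.4267, 0.238, 0.0367]
eef_rot: [0.002, 0.886, -0.464, -0.001]
ft_force: [-0.1, -0.4, -0.1]
width: 0.01
grip_force: 0.0
t: 3.55
eef_pos: [0.4285, 0.2402, 0.0255]
eef_rot: [-0.001, 0.887, -0.463, 0.0]
ft_force: [-0.0, -0.1, 0.8]
width: 0.0101
grip_force: 0.0
pos [0.4285 0.2402 0.0255] head -55.1 f [-0.  -0.1  0.8] shift [0.0032 0.0009 0.0005] turn [-0.001  0.     0.007]
butt [0.4468 0.2117] thin [0.4913 0.1477] len 0.078 wid 0.0476 0.0459 head -55.2
tcp from butt -0.033887948609447716 0.0012887928300105295
```

View pics/w1.png

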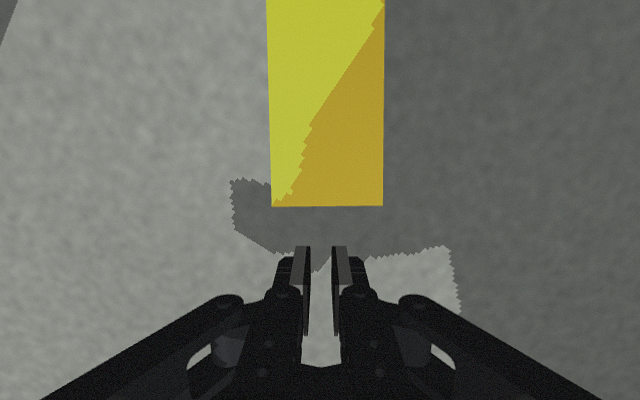

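Butt edge at row 206, cols 272–383, square to the fingers (cols 297–350). Closing the gap, then the curved push.

```bash
python3 steer.py '.006 .002 .001 0 0 0;.012 .002 .001 0 0 0;.018 .002 .001 0 0 0;.021 .002 .001 0 0 0;.021 .002 .001 0 0 0'
python3 - <<'E'
from h import *
go([.4295,.237,.025],304.5)
p=manip.sense()['eef_pos'][:2]
F=np.array([.542,.032]);h0=np.radians(-55.3);e=lambda h:np.array([np.cos(h),np.sin(h)])
b=np.array([.447,.2116]);C0=b+.05*e(h0)
off=.061 # TCP behind centre on contact
from scipy.optimize import brentq
def pose(s,a,L=.08):
    R=L/a
    if s<=L: 
        k=s/R;c=C0+2*R*np.sin(k/2)*e(h0-k/2)
    else: k=a;c=C0+2*R*np.sin(a/2)*e(h0-a/2)+(s-L)*e(h0-a)
    return c,k
def lat(a):
    c,k=pose(.08,a);d=F-c;h=h0-k;return d@np.array([-np.sin(h),np.cos(h)])
a=brentq(lat,.02,.6);c,k=pose(.08,a);print('turn',a,'total travel',.08+np.linalg.norm(F-c)-.022)
# rows in tool frame at start (x=e(h0), y=right)
T0=C0-off*e(h0);print('T0',T0)
for s in np.arange(.01,.141,.01):
    c,k=pose(s,a);T=c-off*e(h0-k)-T0
    print(round(s,3),(T@e(h0)).round(4),(T@np.array([np.sin(h0),-np.cos(h0)])).round(4),'rz',k.round(3),'TCP',(T+T0).round(4))
E
```

```text
t: 4.1
eef_pos: [0.4388, 0.2209, 0.0241]
eef_rot: [-0.0, 0.886, -0.463, 0.0]
ft_force: [0.7, -0.0, -0.9]
width: 0.0098
grip_force: 0.0
pos [0.4388 0.2209 0.0241] head -55.2 f [ 0.7 -0.  -0.9] shift [-0.0185 -0.0015 -0.0009] turn [-0.     0.     0.006]
turn 0.2130417370307972 total travel 0.1320157344626839
T0 [0.44073793 0.22064358]
0.01 0.01 -0.0015 rz 0.027 TCP [0.4477 0.2133]
0.02 0.0201 -0.0027 rz 0.053 TCP [0.4544 0.2057]
0.03 0.0302 -0.0037 rz 0.08 TCP [0.4609 0.1979]
0.04 0.0403 -0.0044 rz 0.107 TCP [0.4672 0.19  ]
0.05 0.0504 -0.0048 rz 0.133 TCP [0.4734 0.1819]
0.06 0.0605 -0.0049 rz 0.16 TCP [0.4792 0.1737]
0.07 0.0707 -0.0048 rz 0.186 TCP [0.4849 0.1653]
0.08 0.0808 -0.0044 rz 0.213 TCP [0.4903 0.1567]Traceback (most recent call last):
  File "<stdin>", line 21, in <module>
AttributeError: 'float' object has no attribute 'round'
```

```bash
python3 steer.py '.006 -.001 0 0 0 .015;.012 -.002 0 0 0 .03;.018 -.0025 0 0 0 .045;.024 -.003 0 0 0 .06;.03 -.0037 0 0 0 .08' 
python3 steer.py '.005 -.0005 0 0 0 .013;.01 -.0008 0 0 0 .027;.015 -.001 0 0 0 .04;.02 -.001 0 0 0 .053;.02 -.001 0 0 0 .053'
cat > chk.py <<'E'
from h import *
import sys
go([.4903,.1567,.024],-67.5)
c=cam('wrist');im=manip.read_camera('wrist');cv2.imwrite(f'pics/{sys.argv[1]}.png',im)
m,cs=blobs(im,'y');w=max(cs,key=cv2.contourArea)[:,0].astype(float)
# butt edge: lowest yellow pixel in each column, away from corners
x0,x1=w[:,0].min(),w[:,0].max();print('blob cols',x0,x1,'rows',w[:,1].min(),w[:,1].max())
X=np.arange(int(x0)+12,int(x1)-12);Y=np.array([w[w[:,0]==x,1].max() for x in X])
B=onz(c,np.c_[X,Y],.022)[:,:2];l=cv2.fitLine(B.astype(np.float32),cv2.DIST_HUBER,0,.01,.01)[:2,0]
n=np.array([l[1],-l[0]]);n*=np.sign(n@[.5,-.8])
r=[w[(w[:,1]>w[:,1].max()-14)&(w[:,1]<w[:,1].max()-4)][:,0]]
px=[(r[0].min(),w[:,1].max()),(r[0].max(),w[:,1].max())];E=onz(c,px,.022)[:,:2];b=E.mean(0)
print('butt',b.round(4),'width',np.linalg.norm(E[0]-E[1]).round(4),'head',np.degrees(np.arctan2(n[1],n[0])).round(1))
C=b+.05*n;F=np.array([.542,.032])-C;print('foot in wedge',(F@n).round(4),(F@[-n[1],n[0]]).round(4))
p=manip.sense()['eef_pos'][:2]-b;print('tcp from butt',(p@n).round(4),(p@[-n[1],n[0]]).round(4))
E
python3 chk.py w2
```

```text
t: 4.6
eef_pos: [0.459, 0.1985, 0.024]
eef_rot: [-0.0, 0.867, -0.498, 0.0]
ft_force: [-0.0, 0.1, 1.5]
width: 0.0099
grip_force: 0.4
t: 5.1
eef_pos: [0.4698, 0.1815, 0.0239]
eef_rot: [0.0, 0.854, -0.521, -0.0]
ft_force: [0.4, 0.5, -0.0]
width: 0.0099
grip_force: 0.0
pos [0.4698 0.1815 0.0239] head -62.8 f [ 0.4  0.5 -0. ] shift [ 0.0315 -0.0069 -0.0001] turn [ 0.    -0.     0.082]
blob cols 263.0 378.0 rows 1.0 258.0
butt [0.4755 0.1715] width 0.0447 head -63.2
foot in wedge 0.1045 -0.0035
tcp from butt -0.0117 -0.0007
```

```bash
python3 steer.py '.007 -.0005 0 0 0 .012;.014 -.0006 0 0 0 .024;.021 -.0007 0 0 0 .036;.028 -.0006 0 0 0 .046;.034 -.0004 0 0 0 .046' 
python3 chk.py w3
```

```text
t: 5.65
eef_pos: [0.4859, 0.1514, 0.024]
eef_rot: [-0.0, 0.841, -0.54, -0.0]
ft_force: [-0.5, 0.8, 0.4]
width: 0.0099
grip_force: 0.3
pos [0.4859 0.1514 0.024 ] head -65.4 f [-0.5  0.8  0.4] shift [-0.003  -0.0062  0.    ] turn [-0.     0.     0.036]
blob cols 263.0 379.0 rows 2.0 259.0
butt [0.4908 0.1416] width 0.0444 head -65.5
foot in wedge 0.071 0.0011
tcp from butt -0.0105 -0.0005
```

View pics/w3.png

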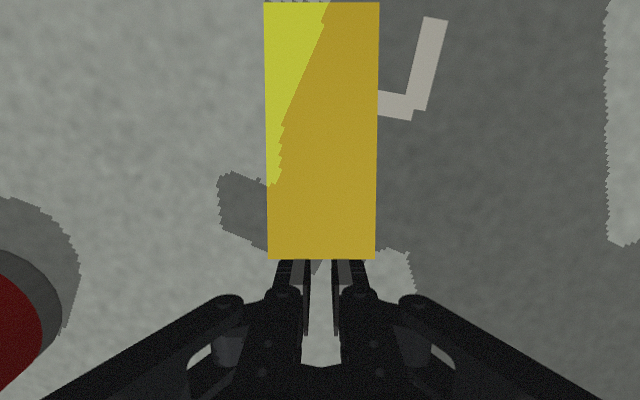

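Wedge squarely in front of the fingers (butt row 259, cols 265–377), tape corner to its right; tin well clear lower-left. Straight push now.

```bash
python3 steer.py '.006 0 0 0 0 0;.012 0 0 0 0 0;.017 0 0 0 0 0;.021 0 0 0 0 0;.025 0 0 0 0 0' 
python3 steer.py '.003 0 0 0 0 0;.006 0 0 0 0 0;.009 0 0 0 0 0;.012 0 0 0 0 0;.015 0 0 0 0 0' 
python3 chk.py w4
```

```text
t: 6.2
eef_pos: [0.4964, 0.13, 0.0241]
eef_rot: [-0.001, 0.842, -0.54, -0.0]
ft_force: [-2.7, 7.1, -0.1]
width: 0.0103
grip_force: 3.5
t: 6.7
eef_pos: [0.5024, 0.1163, 0.024]
eef_rot: [-0.001, 0.842, -0.54, -0.0]
ft_force: [-2.2, 5.6, -0.4]
width: 0.0099
grip_force: 3.1
pos [0.5024 0.1163 0.024 ] head -65.4 f [-2.2  5.6 -0.4] shift [-0.0418 -0.0058  0.    ] turn [-0.001  0.001  0.038]
blob cols 265.0 376.0 rows 93.0 259.0
butt [0.5076 0.1065] width 0.0448 head -65.3
foot in wedge 0.0321 0.0002
tcp from butt -0.0106 -0.0007
```

```bash
python3 steer.py '.002 0 0 0 0 0;.004 0 0 0 0 0;.006 0 0 0 0 0;.008 0 0 0 0 0;.009 0 0 0 0 0' 
python3 steer.py '.001 0 0 0 0 0;.002 0 0 0 0 0;.003 0 0 0 0 0;.003 0 0 0 0 0' 
python3 chk.py w5
```

```text
t: 7.25
eef_pos: [0.5061, 0.1079, 0.024]
eef_rot: [-0.0, 0.842, -0.54, -0.0]
ft_force: [-3.0, 6.2, 0.2]
width: 0.0097
grip_force: 3.0
t: 7.65
eef_pos: [0.5073, 0.1055, 0.024]
eef_rot: [-0.001, 0.842, -0.54, -0.0]
ft_force: [-3.2, 6.5, 0.0]
width: 0.0101
grip_force: 3.8
pos [0.5073 0.1055 0.024 ] head -65.4 f [-3.2  6.5  0. ] shift [-0.0536 -0.0059  0.0001] turn [-0.001  0.001  0.037]
blob cols 266.0 376.0 rows 135.0 259.0
butt [0.5124 0.0958] width 0.0448 head -64.9
foot in wedge 0.0203 -0.0003
tcp from butt -0.011 -0.0005
```

```bash
python3 steer.py '.001 0 0 0 0 0;.002 0 0 0 0 0;.003 0 0 0 0 0;.003 0 0 0 0 0' 
python3 steer.py '.001 0 0 0 0 0;.002 0 0 0 0 0;.002 0 0 0 0 0'
```

```text
t: 8.1
eef_pos: [0.5081, 0.1045, 0.024]
eef_rot: [-0.001, 0.842, -0.54, -0.001]
ft_force: [-10.6, 18.9, 1.5]
width: 0.01
grip_force: 11.0
t: 8.4
eef_pos: [0.5086, 0.1039, 0.024]
eef_rot: [-0.002, 0.842, -0.54, -0.001]
ft_force: [-16.8, 28.6, 4.0]
width: 0.01
grip_force: 16.3
```

Jammed (33 N). Back off and check.

```bash
python3 steer.py '-.005 0 0 0 0 0;-.01 0 0 0 0 0;-.03 0 -.01 0 0 0;-.05 0 -.05 0 0 0;-.06 0 -.1 0 0 0' 
python3 steer.py '0 0 -.03 0 0 0;0 0 -.03 0 0 0;0 0 -.03 0 0 0' 0
python3 - <<'E'
from h import *
ims={n:manip.read_camera(n) for n in('top','scene','wrist')}
for n in ims: cv2.imwrite(f'pics/{n}6.png',ims[n])
ct,cs,cw=cam('top'),cam('scene'),cam('wrist')
for n,c,p in(('top',ct,(321,215)),('scene',cs,(342,193))):
    l=blobs(ims[n],'r')[1]; b=[show(k).round(1) for k in l if np.linalg.norm(show(k)-p)<40];print(n,b,onz(c,b,.072) if b else'')
for k in blobs(ims['wrist'],'r')[1]: print('wrist red',show(k).round(1),cv2.contourArea(k),onz(cw,[show(k)],.072).round(4))
w=max(blobs(ims['wrist'],'y')[1],key=cv2.contourArea);print('w yellow',cv2.boundingRect(w))
go([.541,.034,.16],-65)
E
```

```text
t: 8.9
eef_pos: [0.4828, 0.1542, 0.1225]
eef_rot: [0.003, 0.842, -0.54, -0.001]
ft_force: [1.7, 1.0, 0.5]
width: 0.01
grip_force: 0.0
t: 9.2
eef_pos: [0.4845, 0.1545, 0.1538]
eef_rot: [-0.001, 0.842, -0.54, 0.0]
ft_force: [0.2, -0.1, -0.3]
width: 0.0
grip_force: 0.0
top [array([322. , 213.5])] [[0.54267396 0.030935   0.072     ]]
scene [array([339.7, 191.6])] [[0.54053627 0.03024633 0.072     ]]
wrist red [133.3 211.9] 2526.5 [[0.5965 0.1991 0.072 ]]
w yellow (288, 13, 62, 100)
pos [0.4838 0.1539 0.1519] head -65.4 f [-0.1  0.   0.3] shift [ 0.1328 -0.0021 -0.0081] turn [ 0.002 -0.001 -0.007]
```

View pics/wrist6.png

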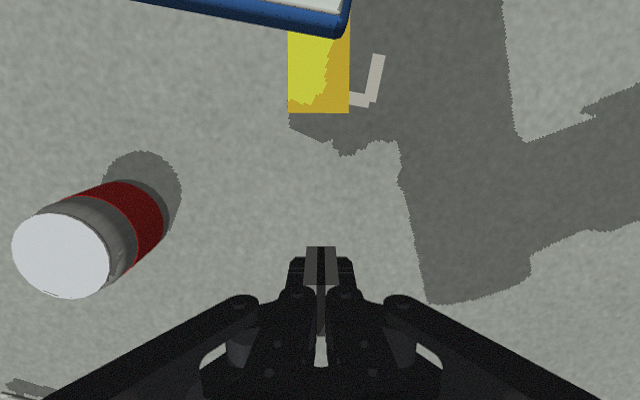

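Wedge sits under the scale corner, butt protruding at row 113 (cols 288–350), fingers free, tin in place. The dot rose/moved to (0.5416, 0.0306) as expected when level. Press now.

```bash
python3 steer.py '.045 0 0 0 0 0;.09 -.001 0 0 0 0;.13 -.001 0 0 0 0;.136 -.001 .02 0 0 0;.136 -.001 .04 0 0 0' 
python3 steer.py '0 0 .006 0 0 0;0 0 .012 0 0 0;0 0 .016 0 0 0;0 0 .018 0 0 0'; python3 -c "
from h import *
go([.5416,.0306,.091],-65.4)"
```

```text
t: 9.85
eef_pos: [0.5422, 0.0294, 0.1114]
eef_rot: [0.001, 0.841, -0.541, -0.0]
ft_force: [-0.6, -0.2, 0.0]
width: 0.0001
grip_force: 0.0
t: 10.25
eef_pos: [0.5421, 0.0318, 0.095]
eef_rot: [-0.0, 0.842, -0.54, 0.0]
ft_force: [0.3, 0.2, 1.4]
width: -0.0004
grip_force: 0.0
pos [0.5421 0.0318 0.095 ] head -65.3 f [0.3 0.2 1.4] shift [0.0009 0.001  0.004 ] turn [-0.    -0.     0.001]
```

```bash
python3 steer.py '0 0 .002 0 0 0;0 0 .004 0 0 0;0 0 .005 0 0 0;0 0 .005 0 0 0'
```

```text
t: 10.65
eef_pos: [0.5422, 0.0317, 0.0908]
eef_rot: [-0.0, 0.842, -0.54, 0.0]
ft_force: [-2.8, 1.1, 4.2]
width: 0.0001
grip_force: 2.7
```

```bash
python3 steer.py '0 0 .001 0 0 0;0 0 .0015 0 0 0;0 0 .0015 0 0 0;0 0 .0015 0 0 0;0 0 .0015 0 0 0'
```

```text
t: 11.15
eef_pos: [0.5423, 0.0317, 0.0907]
eef_rot: [-0.001, 0.842, -0.54, 0.001]
ft_force: [-8.4, 2.5, 18.8]
width: 0.0001
grip_force: 9.6
```

Firm at 19 N: the pan doesn't give (z stayed at 0.0907). Come away and verify.

```bash
python3 steer.py '0 0 -.005 0 0 0;0 0 -.02 0 0 0;0 0 -.05 0 0 0;0 0 -.08 0 0 0;0 0 -.1 0 0 0'
python3 steer.py '-.04 0 0 0 0 0;-.08 0 0 0 0 0;-.12 0 0 0 0 0;-.12 0 0 0 0 0;-.12 0 0 0 0 0'
python3 - <<'E'
from h import *
for n,p in(('top',(321,215)),('scene',(342,193))):
    im=manip.read_camera(n);cv2.imwrite(f'pics/{n}7.png',im);a=cv2.imread(f'pics/{n}6.png')
    print(n,[show(k).round(1) for k in blobs(im,'r')[1] if np.linalg.norm(show(k)-p)<40],
      [show(k).round(1) for k in blobs(im,'y')[1] if 60<cv2.contourArea(k)<600],[show(k).round(1) for k in blobs(a,'y')[1] if 60<cv2.contourArea(k)<600])
s=manip.sense();print(s['ft_force'],s['eef_pos'])
E
```

```text
t: 11.65
eef_pos: [0.5427, 0.0316, 0.1909]
eef_rot: [-0.001, 0.842, -0.54, 0.001]
ft_force: [0.3, 0.4, -0.3]
width: 0.0002
grip_force: 0.0
t: 12.15
eef_pos: [0.4917, 0.1414, 0.1889]
eef_rot: [-0.0, 0.842, -0.539, 0.0]
ft_force: [0.2, 0.3, 0.7]
width: -0.0001
grip_force: 0.0
top [array([322. , 213.5])] [array([309.9, 222.1]), array([244.9,  61.9]), array([408.9,  56.2])] [array([309.6, 222.2]), array([244.8,  61.8])]
scene [array([339.7, 191.6])] [array([352.3, 213.6])] [array([352.3, 213.6])]
[-0.61287772 -0.01059487 -0.2163218 ] [0.49212784 0.14017602 0.18861786]
```

View pics/scene7.png

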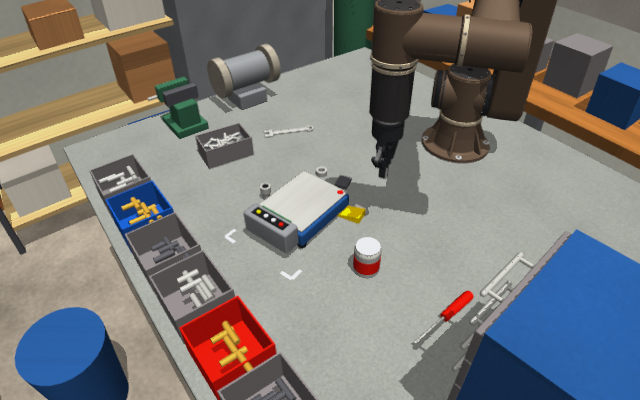

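Wedge stays jammed at (352,214) under the corner, dot unchanged at (340,192), everything else in place, arm clear.

```bash
python3 -c "
from workcell import manip
print(manip.finish_job())"
```

```text
the job is handed in; nothing more can be done
None
```

I handed the job in at about 12 s: the wedge jammed under the short foot at 33 N, the red dot held firm with 19 N pressed on it, and the arm is clear with nothing else visibly moved; no verdict came back.

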